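Snap the dust cap onto the hub stud and hold it home

ROBOT

A 6-joint arm with a two-finger parallel gripper is mounted at the origin on a cart in front of the work surface, level with it; the furniture and walls round the work are solid. World frame = base frame: x ahead of the robot, y to its left, z up, the work surface at z = 0. Lengths are in m, angles in rad, forces in N, time in s.
With the tool pointing down it reaches from about 0.325 to 0.9 m from the base axis. Payload 6.1 kg.
Tool frame: the origin (TCP) lies between the finger pads; the fingertips stand 25 mm ahead of it and the grasp point (between the pads) lies 6 mm ahead of it (bot.tcp_to_tips is the z of the fingertips in the tool frame, in m); z points along the fingers, y is the line along which they close (so a half turn about z gives the same grasp; the last joint's range is limited). The gripper opens to 87 mm and grips with 3 to 60 N. Pads are 19 mm wide; open, the fingers measure 117 mm over their backs; the gripper's body (75 mm by 190 mm) begins 51 mm behind the grasp point.
Start: joints at [1.01, 0.22, 1.526, -0, 1.395, -0.126], TCP at [0.263, 0.567, 0.248] pointing down, gripper open.
Joint ranges: [-2.98, 2.98], [-0.91, 2.08], [0.09, 2.57], [-1.24, 4.39], [0.2, 2.65], [-2.68, 2.68]. Speed limits (rad/s): [2.57, 2.57, 3.01, 3.14, 3.14, 3.14].

INTERFACE

Orientations are given as a rotation vector (axis times angle).
In Python, from workcell import status, capture, camera_model, job_done, bot gives the robot as it stands. The module is installed in compiled form; this text tells all that it offers.
- The arm moves only by the tool send_rows, never from a script. Its argument "series" is a list that holds one entry, the list of rows, each a list of 7 numbers: the shift along the tool's x, y, z in units of 25 mm (1.0 is 25 mm), then the turn, a rotation vector about the tool's x, y, z in units of 5 degrees (1.0 is 5 degrees), then the closure, from -1 (fully open) to 1 (shut). In form: [[[tx, ty, tz, ax, ay, az, hand], ...]]. A call has exactly 10 rows; each row shifts and turns the commanded pose from where the row before left it, along the tool's axes as they then stand; what a row does not reach is not made up. A row lasts 1/12 s, in which the tool goes at most 41.7 mm and 7.16 degrees, less where a joint would pass 70% of its speed; a pose out of reach is approached as far as the arm can. A call is refused whole if a number of a shift passes 1 or a number of a turn 1, either way. A call with a gripper value outside its range is refused whole. The fingers move at their own pace and stop on an object; "squeeze" is the grip in N (left out, the last holds). Time passes only in rows, so rows that do not move let the fingers close, or fill a call up. It gives the time, the measured TCP pose, the force, the opening and the grip force at its end, in the units of the state.
- status.get_state(): the state, without advancing time (a new reading comes with each control period).
- capture(name): name is "scene" or "top" or "wrist"; returns (picture, depth): 420x560x3 uint8, blue, green, red; 420x560 float32, m along the optical axis (not along the pixel's ray), 0 where there is no reading.
- camera_model(name): a dict with "camera_matrix" (3x3 intrinsics, pixels), "R" (3x3) and "t" (3): a world point X has camera coordinates R X + t. Camera axes: x right, y down, z forward; pixel columns grow to the right and rows downward; lengths in m; the calibration is good to about 2 mm. A picture is of the moment at which its call begins: read the wrist's pose just before it. camera_model takes no time and is no camera call; for the wrist camera it gives the pose at the moment of the call.
- job_done(): hands the job in; it is judged then, once.
The state is a dict: "t": time; "qpos": joint angles; "dq": joint speeds; "joint_efforts": joint torques, N m; "eef_pos": TCP position; "tcp_rot": TCP orientation; "contact_force": force on the tool from outside, world axes, zero at the start; "wrist_torque": the same for the moment, N m; "gripper_width": finger opening in m; "grip_force": force on a finger pad.
Only numpy, scipy, OpenCV 4.12 (cv2) and the standard library are available. Lean on these libraries where they do the work, as an engineer would, in place of code of your own. Each camera call takes 0.05 s, during which the arm holds its last target. There are 200 camera calls.

TASK

Pick up the wider of the two grey knobbed caps and push it, open side down, over the steel stud of the round grey-painted hub until it clicks past the catches; then keep pressing until it has squashed the rubber seal ring and its rim is hard down on the hub. Finish while still gripping the cap and pressing it fully home - do not let go - and leave the narrower cap, the bearing and the tape measure where they are.

Things in the scene. Friction and masses are not known exactly. Their poses are not given: they have to be found in the camera images.
- cap: the wider cap, grey plastic, about 0.08 kg, loose, standing open side down on the bench. Round body 50 mm in diameter, 40 mm tall. Underneath, an inward lip with a 27 mm hole fills the lowest 5 mm; above it the bore is 35 mm wide, up to a ceiling 36 mm above the rim. Origin: centre of the rim plane at the underside; z up along the cap's axis. Its yaw does not matter
- narrow_cap: the narrower cap, same grey plastic, same height and same 30 mm knob, but its body is only 37 mm in diameter and its hole 17 mm, so it does not fit the stud. Origin: centre of the underside. Leave it where it stands
- hub: hub end, fixed to the bench: round grey-painted foot 110 mm in diameter with six dark screw heads, a boss 60 mm wide whose flat top is 24 mm above the bench, and on it an upright steel stud 24 mm in diameter, straight to 46 mm above the bench, then a cone to the tip. Origin: centre of the underside, on the stud's axis; z up
- hub_seat (a point): centre of the boss's top on the stud's axis, 24 mm above the bench: the cap's origin comes here when fully home, its rim then standing on the hard boss. After the click the sprung seal ring pushes back, up to about 9 N at fully home; if let go after the click, the cap springs back to about 5 mm above this point
- stud_tip (a point): centre of the stud's flat tip, 12 mm wide, 54 mm above the bench; the cone below it widens to 24 mm within 8 mm and guides the cap. On the way to the hub: a flat black case, about 0.1 m tall, lies between hub and caps (x 0.32 to 0.48, y -0.12 to 0.14); a red drawer cabinet, 0.29 m tall, stands behind the hub, from x = 0.57 on (y -0.32 to -0.08)
- seal (a joint): how far the black rubber seal ring round the foot of the stud (47 mm wide, standing 6 mm proud of the boss) is squashed: 0 free, 0.006 m when the cap is fully home
- bearing: ball bearing ring, 52 mm in diameter and 15 mm tall, lying loose near the caps. Origin: centre of the underside. Leave it there
- tape: tape measure, 36 x 85 x 62 mm tall, standing loose on the bench. Origin: centre of the underside. Leave it there
- cap_grip (a point): centre of the wider cap's ribbed round grip knob, 30 mm in diameter, which stands from 40 to 62 mm above the cap's rim (this point: 51.5 mm). Grip the knob from above; the flat shoulder round its foot, 10 mm wide, 40 mm above the rim, can take the push of the fingertips
- catch_level (a point): on the stud's axis, 35.5 mm above the bench, where the three dark sprung catches on the stud's side stick out most (33 mm across). They start to resist with the cap's origin about 17 mm above hub_seat; pushing them in takes about 9 to 12 N; the click (the force drops to nothing, the catches then drawing the cap on a little) comes with the cap's origin about 6 mm above hub_seat
There are look-alikes about, which are no part of the job. Leave any turquoise look-alike of the hub alone.

How it is judged:
By the outcome, as a careful person would: the job done as asked, in the order asked, and still so for the second after the job is handed in, while the arm keeps its last pose, push and grip.
It also fails if it takes over 48 s, if anything falls off the work surface, if the arm or the gripper's body presses on something with over 40 N, if the wrist force passes 120 N, or if a joint passes its speed limit or range.

## Working session

There is one attempt and no reset: what is moved stays moved. The work goes in short steps, Python scripts to look and compute and a tool call to move; the robot and the scene stay as the last step left them, time stands still between calls to the robot, and variables do not carry over. Pictures are saved under pics/ and viewed, at most 10 in all, crops included, and the job is handed in when it is done.

Besides the shell and the picture viewer there is one more tool, called after ">>>" as name([rows], argument=value, ...), one row to a line, values as JSON. send_rows: Moves the arm, as the interface text tells. Its arguments: {"type":"object","properties":{"series":{"type":"array"},"squeeze":{"type":"number"}},"required":["series"]}

```bash
mkdir -p pics
python3 - <<'E'
from workcell import status,capture,camera_model,bot
import cv2,numpy as np
s=status.get_state()
print({k:np.round(v,4) for k,v in s.items()})
for n in("scene","top"):
    im,d=capture(n); cv2.imwrite(f"pics/{n}0.png",im); np.save(f"pics/{n}0.npy",d)
    m=camera_model(n); print(n,np.round(m["camera_matrix"],1).tolist(),np.round(m["R"],3).tolist(),np.round(m["t"],3))
E
```

```text
{'t': np.float64(0.0), 'qpos': array([ 1.0099e+00,  2.2130e-01,  1.5276e+00,  1.0000e-04,  1.3947e+00,
       -1.2610e-01]), 'dq': array([ 0.0009,  0.0027,  0.001 , -0.    , -0.0012, -0.0003]), 'joint_efforts': array([-1.60000e-03, -4.94594e+01, -3.87384e+01,  7.00000e-02,
        5.72000e-02, -2.00000e-04]), 'eef_pos': array([0.2629, 0.5664, 0.2464]), 'tcp_rot': array([-6.774e-01, -3.067e+00,  2.800e-03]), 'contact_force': array([ 0.3993,  0.1053, -0.322 ]), 'wrist_torque': array([0.0102, 0.0322, 0.026 ]), 'grip_force': np.float64(0.0), 'gripper_width': np.float64(0.0869)}
scene [[518.9, 0.0, 281.1], [0.0, 518.9, 218.2], [0.0, 0.0, 1.0]] [[0.783, -0.622, -0.019], [-0.425, -0.511, -0.747], [0.455, 0.593, -0.665]] [-0.374  0.281  1.147]
top [[471.1, 0.0, 286.0], [0.0, 471.1, 210.3], [0.0, 0.0, 1.0]] [[-0.006, -1.0, 0.006], [-0.999, 0.006, -0.042], [0.042, -0.006, -0.999]] [0.037 0.512 1.329]
```

View pics/scene0.png

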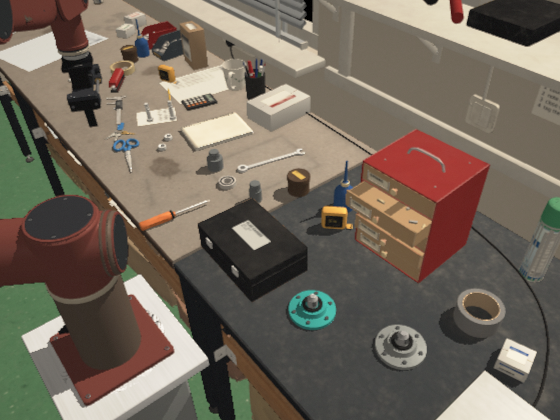

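View pics/top0.png

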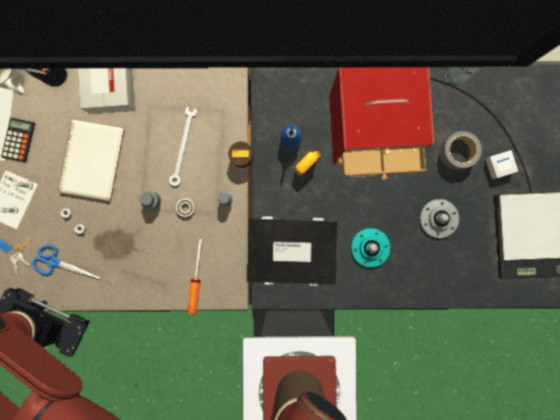

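The scene view shows two grey caps: A at (215,158) and B at (255,188). In the top view they are at (150,200) and (225,199). A looks wider. The grey hub is at (400,345) in scene and (440,218) in top; the turquoise one at (312,308) is the look-alike. Next I'll measure and zoom in.

```bash
cat > h.py <<'E'
import numpy as np,cv2
from workcell import camera_model
def cloud(d,n):
    m=camera_model(n);K=m["camera_matrix"];v,u=np.indices(d.shape)
    c=np.dstack([(u-K[0,2])/K[0,0]*d,(v-K[1,2])/K[1,1]*d,d])
    return (c-m["t"])@m["R"]          # R^T (c - t)
def ray(uv,n,z):
    m=camera_model(n);K=m["camera_matrix"];o=-m["R"].T@m["t"]
    r=m["R"].T@np.linalg.inv(K)@np.array([*uv,1.]);return o+r*(z-o[2])/r[2]
E
python3 - <<'E'
from h import *
im={n:cv2.imread(f"pics/{n}0.png") for n in("scene","top")}
for n,spots in(("top",{"A":(150,200),"B":(225,199),"hub":(440,218)}),("scene",{"A":(215,158),"B":(255,188),"hub":(400,345)})):
    P=cloud(np.load(f"pics/{n}0.npy"),n)
    for k,(u,v) in spots.items():
        r=30; p=P[v-r:v+r,u-r:u+r].reshape(-1,3)
        c=ray((u,v),n,.05); p=p[np.hypot(*(p-c)[:,:2].T)<.07]
        for lo,hi in((.01,.03),(.03,.05),(.05,.07)):
            q=p[(p[:,2]>lo)&(p[:,2]<hi)]
            if len(q)>3:
                (x,y),rad=cv2.minEnclosingCircle(q[:,:2].astype(np.float32)); print(n,k,lo,hi,len(q),np.round([x,y,rad,np.median(q[:,2])],4))
a=cv2.resize(im["top"][165:235,110:260],None,fx=5,fy=5,interpolation=2)
b=cv2.resize(im["scene"][135:210,190:340][:, :100],None,fx=3,fy=3,interpolation=2)
c=cv2.resize(im["top"][180:255,400:480],None,fx=3,fy=3,interpolation=2)
o=np.zeros((585,750,3),np.uint8);o[:350]=a;o[352:577,:300]=b;o[352:577,310:550]=c
cv2.imwrite("pics/crop1.png",o)
E
```

```text
top A 0.01 0.03 40 [0.5324 0.3788 0.0391 0.0185]
top A 0.03 0.05 150 [0.5415 0.4155 0.0258 0.0405]
top A 0.05 0.07 112 [0.5417 0.415  0.0163 0.0621]
top B 0.01 0.03 10 [0.5399 0.1941 0.014  0.0205]
top B 0.03 0.05 38 [0.5438 0.2044 0.0182 0.04  ]
top B 0.05 0.07 99 [0.5446 0.2046 0.0152 0.0625]
top hub 0.01 0.03 811 [ 0.4864 -0.4034  0.0549  0.0148]
top hub 0.03 0.05 108 [ 0.4857 -0.4041  0.024   0.0349]
top hub 0.05 0.07 32 [ 0.4862 -0.4021  0.0113  0.0531]
scene A 0.01 0.03 122 [0.5337 0.3756 0.0511 0.0164]
scene A 0.03 0.05 119 [0.5414 0.4106 0.0254 0.0385]
scene A 0.05 0.07 68 [0.5433 0.4141 0.0181 0.0593]
scene B 0.01 0.03 57 [0.5412 0.1995 0.0179 0.0216]
scene B 0.03 0.05 79 [0.5423 0.2009 0.0193 0.039 ]
scene B 0.05 0.07 85 [0.5443 0.2015 0.0171 0.0597]
scene hub 0.01 0.03 1068 [ 0.4838 -0.4072  0.0543  0.0138]
scene hub 0.03 0.05 153 [ 0.4843 -0.4069  0.0234  0.0387]
scene hub 0.05 0.07 41 [ 0.4858 -0.4069  0.0098  0.0526]
```

View pics/crop1.png

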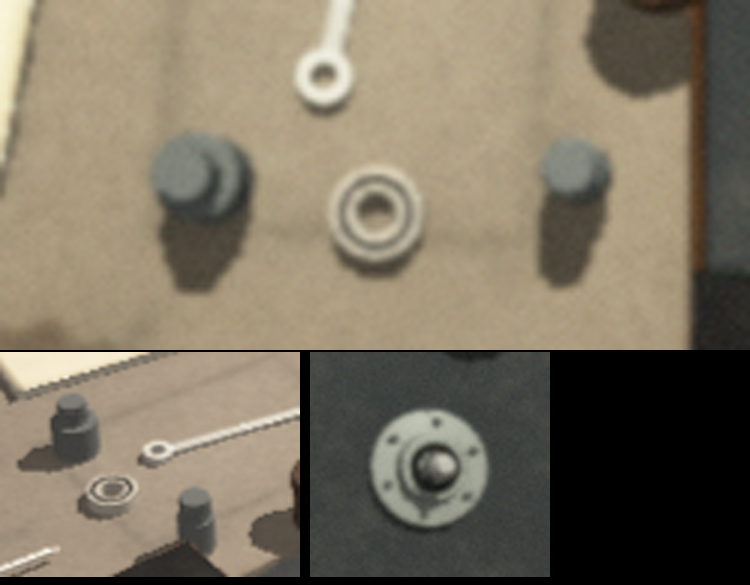

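Cap A is the wider one: its body radius is about 25 mm, against about 18 mm for B. It stands at about (0.542, 0.4135). The crop also shows the bearing between A and B. The grey hub is at about (0.4855, -0.405). I'll turn the tool y-axis onto world y and move over cap A.

>>> send_rows([
  [[0,0,0,0,0,-1,-1],[0,0,0,0,0,-1,-1],[0,0,0,0,0,-1,-1],[0,0,0,0,0,-1,-1],[0,0,0,0,0,-1,-1],[-1,-0.5,0,0,0,0,-1],[-1,-0.5,0,0,0,0,-1],[-1,-0.5,0,0,0,0,-1],[-1,-0.5,0,0,0,0,-1],[-1,-0.5,0,0,0,0,-1]],
])

```text
t: 0.93
eef_pos: [0.3891, 0.5037, 0.2469]
tcp_rot: [0.003, -3.141, 0.001]
contact_force: [1.6, -0.1, 0.4]
gripper_width: 0.0871
grip_force: 0.0
```

>>> send_rows([
  [[-1,-0.5,0,0,0,0,-1],[-1,-0.5,0,0,0,0,-1],[-1,-0.5,0,0,0,0,-1],[-1,-0.5,0,0,0,0,-1],[-1,-0.5,0,0,0,0,-1],[-1,-0.5,0,0,0,0,-1],[0,-0.5,0,0,0,0,-1],[0,0,0,0,0,0,-1],[0,0,0,0,0,0,-1],[0,0,0,0,0,0,-1]],
])

```text
t: 1.77
eef_pos: [0.5374, 0.4179, 0.2474]
tcp_rot: [0.003, -3.141, -0.0]
contact_force: [-0.1, 0.8, -0.2]
gripper_width: 0.0871
grip_force: 0.0
```

Run:
```python
from h import *
from workcell import status,capture
s=status.get_state(); print(np.round(s["eef_pos"],4),np.round(s["tcp_rot"],3),np.round(s["qpos"],2),s["t"])
m=camera_model("wrist"); print(np.round(-m["R"].T@m["t"],3),np.round(m["R"],2).tolist())
im,d=capture("wrist"); cv2.imwrite("pics/w1.png",im)
P=cloud(d,"wrist"); p=P[d>0].reshape(-1,3)
p=p[np.hypot(p[:,0]-.542,p[:,1]-.4135)<.045]
for lo,hi in((.015,.03),(.03,.05),(.054,.07)):
    q=p[(p[:,2]>lo)&(p[:,2]<hi)]
    if len(q)>3:
        (x,y),rad=cv2.minEnclosingCircle(q[:,:2].astype(np.float32)); print(lo,len(q),np.round([x,y,rad,np.median(q[:,2])],4),np.round(np.median(q,0),4))
```

```text
[0.5374 0.4179 0.2474] [ 3.000e-03 -3.141e+00 -0.000e+00] [ 0.54  0.35  1.37  0.    1.42 -1.03] 1.7667
[0.457 0.419 0.383] [[-0.0, 1.0, 0.0], [0.96, 0.0, 0.29], [0.29, 0.0, -0.96]]
0.015 105 [0.5336 0.4168 0.0227 0.0229] [0.5211 0.4172 0.0229]
0.03 1151 [0.5436 0.4175 0.025  0.0386] [0.5338 0.4174 0.0386]
0.054 867 [0.5437 0.4175 0.0161 0.0606] [0.5426 0.4175 0.0606]
```

View pics/w1.png

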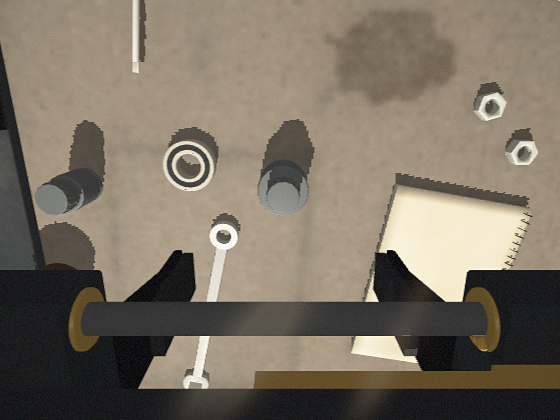

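The wrist view shows the wide cap at (283,190), the bearing at (189,165) and the narrow cap at (68,192). The wide cap's centre is at about (0.543, 0.417). I'll descend over the knob.

>>> send_rows([
  [[-0.22,-0.04,0.9,0,0,0,-1],[0,0,1,0,0,0,-1],[0,0,1,0,0,0,-1],[0,0,1,0,0,0,-1],[0,0,1,0,0,0,-1],[0,0,1,0,0,0,-1],[0,0,0.7,0,0,0,-1],[0,0,0.4,0,0,0,-1],[0,0,0,0,0,0,-1],[0,0,0,0,0,0,-1]],
])

```text
t: 2.65
eef_pos: [0.5434, 0.417, 0.0728]
tcp_rot: [0.004, -3.141, 0.0]
contact_force: [-0.2, 0.1, 0.6]
gripper_width: 0.087
grip_force: 0.0
```

>>> send_rows([
  [[0,0,0.13,0,0,0,-1],[0,0,0.12,0,0,0,-1],[0,0,0,0,0,0,0],[0,0,0,0,0,0,0.5],[0,0,0,0,0,0,1],[0,0,0,0,0,0,1],[0,0,0,0,0,0,1],[0,0,0,0,0,0,1],[0,0,0,0,0,0,1],[0,0,0,0,0,0,1]],
], squeeze=35)

```text
t: 3.48
eef_pos: [0.544, 0.4162, 0.0663]
tcp_rot: [0.002, -3.142, 0.0]
contact_force: [0.9, -0.8, -0.4]
gripper_width: 0.0416
grip_force: 0.0
```

>>> send_rows([
  [[0,0,0,0,0,0,1],[0,0,0,0,0,0,1],[0,0,0,0,0,0,1],[0,0,0,0,0,0,1],[0,0,0,0,0,0,1],[0,0,0,0,0,0,1],[0,0,0,0,0,0,1],[0,0,0,0,0,0,1],[0,0,0,0,0,0,1],[0,0,0,0,0,0,1]],
], squeeze=35)

```text
t: 4.32
eef_pos: [0.5439, 0.4163, 0.0662]
tcp_rot: [0.002, -3.141, 0.0]
contact_force: [0.0, -0.7, -1.2]
gripper_width: 0.029
grip_force: 35.0
```

>>> send_rows([
  [[0,0,-0.4,0,0,0,1],[0,0,-0.8,0,0,0,1],[0,0,-1,0,0,0,1],[0,0,-1,0,0,0,1],[0,0,-1,0,0,0,1],[0,0,-1,0,0,0,1],[0,0,-1,0,0,0,1],[0,0,-1,0,0,0,1],[0,0,-0.4,0,0,0,1],[0,0,0,0,0,0,1]],
])

```text
t: 5.15
eef_pos: [0.5455, 0.4172, 0.2609]
tcp_rot: [-0.002, 3.136, 0.006]
contact_force: [0.8, -0.5, -1.1]
gripper_width: 0.0288
grip_force: 35.0
```

Run:
```python
from h import *
from workcell import status,capture
s=status.get_state(); print(np.round(s["eef_pos"],4),s["gripper_width"],np.round(s["contact_force"],2))
im,d=capture("scene"); w,d2=capture("wrist"); cv2.imwrite("pics/lift.png",np.hstack([cv2.resize(im[50:250,100:350],(400,320)),cv2.resize(w,(400,320))]))
```

```text
[0.5455 0.4172 0.2609] 0.028837583589078106 [ 0.81 -0.48 -1.11]
```

View pics/lift.png

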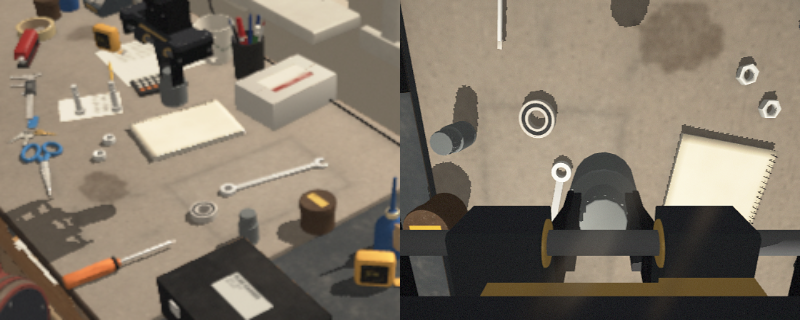

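The cap is held upright, at (603,180) in the right panel, and the narrow cap and bearing are undisturbed. Now the transit at about 0.26 m height, staying clear of the cabinet.

>>> send_rows([
  [[0.3,-0.5,0,0,0,0,1],[0.5,-1,0,0,0,0,1],[0.6,-1,0,0,0,0,1],[0.6,-1,0,0,0,0,1],[0.6,-1,0,0,0,0,1],[0.6,-1,0,0,0,0,1],[0.6,-1,0,0,0,0,1],[0.6,-1,0,0,0,0,1],[0.6,-1,0,0,0,0,1],[0,-1,0,0,0,0,1]],
])

```text
t: 6.08
eef_pos: [0.4157, 0.1775, 0.2533]
tcp_rot: [0.004, -3.136, 0.002]
contact_force: [1.3, -0.0, -1.2]
gripper_width: 0.0294
grip_force: 35.0
```

>>> send_rows([
  [[0,-1,0,0,0,0,1],[0,-1,0,0,0,0,1],[0,-1,0,0,0,0,1],[0,-1,0,0,0,0,1],[0,-1,0,0,0,0,1],[0,-1,0,0,0,0,1],[0,-1,0,0,0,0,1],[0,-1,0,0,0,0,1],[0,-1,0,0,0,0,1],[0,-1,0,0,0,0,1]],
])

```text
t: 6.92
eef_pos: [0.4183, -0.0722, 0.2538]
tcp_rot: [0.002, -3.138, -0.002]
contact_force: [0.5, -0.4, -0.7]
gripper_width: 0.029
grip_force: 35.0
```

>>> send_rows([
  [[0,-1,0,0,0,0,1],[0,-1,0,0,0,0,1],[0,-1,0,0,0,0,1],[0,-1,0,0,0,0,1],[0,-1,0,0,0,0,1],[0,-1,0,0,0,0,1],[0,-1,0,0,0,0,1],[0,-1,0,0,0,0,1],[0,-1,0,0,0,0,1],[0,-1,0,0,0,0,1]],
])

```text
t: 7.75
eef_pos: [0.419, -0.3218, 0.2534]
tcp_rot: [0.002, -3.138, -0.005]
contact_force: [0.9, 0.0, -0.7]
gripper_width: 0.0291
grip_force: 35.0
```

>>> send_rows([
  [[0,-1,0,0,0,0,1],[0,-1,0,0,0,0,1],[0,-0.8,0,0,0,0,1],[0,-0.3,0,0,0,0,1],[0,0,0,0,0,0,1],[0,0,0,0,0,0,1],[0,0,0,0,0,0,1],[0,0,0,0,0,0,1],[0,0,0,0,0,0,1],[0,0,0,0,0,0,1]],
])

```text
t: 8.58
eef_pos: [0.4205, -0.3982, 0.2566]
tcp_rot: [-0.004, 3.141, -0.0]
contact_force: [-0.9, 0.1, -0.2]
gripper_width: 0.0291
grip_force: 35.0
```

```bash
cat > look.py <<'E'
import sys
from h import *
from workcell import status,capture
s=status.get_state(); print(np.round(s["eef_pos"],4),np.round(s["tcp_rot"],3),np.round(s["qpos"],2),s["t"])
im,d=capture("wrist"); cv2.imwrite(sys.argv[1],im)
P=cloud(d,"wrist"); p=P[d>0].reshape(-1,3)
p=p[np.hypot(p[:,0]-.4855,p[:,1]+.405)<.075]
for lo,hi in((.007,.017),(.019,.027),(.0275,.0345),(.04,.07)):
    q=p[(p[:,2]>lo)&(p[:,2]<hi)]
    if len(q)>3:
        (x,y),rad=cv2.minEnclosingCircle(q[:,:2].astype(np.float32)); print(lo,len(q),np.round([x,y,rad],4),np.round(np.median(q,0),4))
E
python3 look.py pics/w2.png
```

```text
[ 0.4205 -0.3982  0.2566] [-0.004  3.141 -0.   ] [-0.89  0.11  1.64  0.    1.4  -2.47] 8.5833
0.007 1469 [ 0.4878 -0.4027  0.0548] [ 0.452  -0.4211  0.0094]
```

View pics/w2.png

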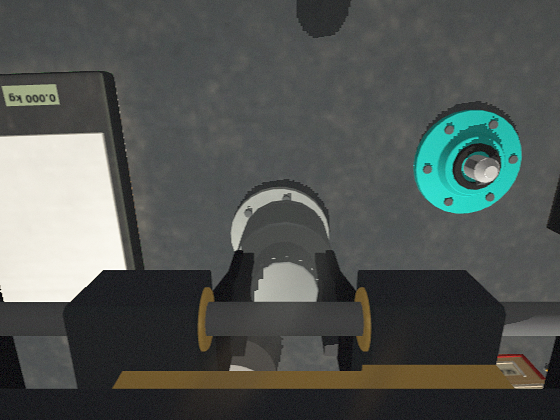

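The wrist view shows the grey hub at (280,215), mostly hidden by the held cap, and the turquoise look-alike at (468,158). I'll step 100 mm in +y for a clear view.

>>> send_rows([
  [[0,0.6,0,0,0,0,1],[0,0.8,0,0,0,0,1],[0,1,0,0,0,0,1],[0,1,0,0,0,0,1],[0,0.6,0,0,0,0,1],[0,0,0,0,0,0,1],[0,0,0,0,0,0,1],[0,0,0,0,0,0,1],[0,0,0,0,0,0,1],[0,0,0,0,0,0,1]],
])

```text
t: 9.47
eef_pos: [0.42, -0.2998, 0.2563]
tcp_rot: [0.001, -3.141, 0.0]
contact_force: [0.4, 0.5, -2.2]
gripper_width: 0.0293
grip_force: 35.0
```

```bash
python3 look.py pics/w3.png
python3 - <<'E'
# held cap: body centre relative to TCP, from wrist depth, as check of tilt/offset
from h import *
from workcell import status,capture
s=status.get_state(); im,d=capture("wrist"); P=cloud(d,"wrist")
e=s["eef_pos"]; p=P[d>0]; z0=e[2]-.066
for lo,hi in((.002,.030),(.034,.046),):
    q=p[(np.hypot(p[:,0]-e[0],p[:,1]-e[1])<.032)&(p[:,2]-z0>lo)&(p[:,2]-z0<hi)]
    (x,y),r=cv2.minEnclosingCircle(q[:,:2].astype(np.float32)); print(lo,len(q),np.round([x-e[0],y-e[1],r],4),np.round(np.ptp(q,axis=0),4))
E
```

```text
[ 0.42   -0.2998  0.2563] [ 1.000e-03 -3.141e+00  0.000e+00] [-0.77 -0.05  1.8  -0.    1.39 -2.34] 9.4667
0.007 4065 [ 0.4882 -0.4024  0.0549] [ 0.4712 -0.3958  0.0101]
0.019 1244 [ 0.4877 -0.402   0.0316] [ 0.4787 -0.3959  0.0224]
0.0275 532 [ 0.488  -0.4016  0.0235] [ 0.4824 -0.3984  0.0285]
0.04 462 [ 0.4875 -0.4015  0.0136] [ 0.4849 -0.4001  0.048 ]
0.002 1140 [-0.0052  0.001   0.0246] [0.021  0.0489 0.028 ]
0.034 2638 [-0.0108  0.0008  0.0234] [0.0215 0.0468 0.0119]
```

View pics/w3.png

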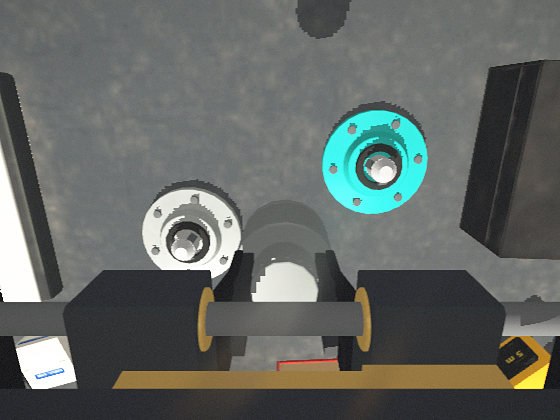

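The hub is clear at (190,238), with its stud at (186,243). In the wrist frame it is at (0.4878, -0.402), and the wrist frame's bias relative to the tool is about 1 mm. The turquoise look-alike is at (376,160). I'll align above the stud and lower the cap to just over the tip.

>>> send_rows([
  [[0,-0.6,0,0,0,0,1],[0,-1,0,0,0,0,1],[0,-1,0,0,0,0,1],[-0.5,-1,0,0,0,0,1],[-0.8,-0.53,0,0,0,0,1],[-0.8,0,0,0,0,0,1],[-0.6,0,0.5,0,0,0,1],[0,0,1,0,0,0,1],[0,0,0.5,0,0,0,1],[0,0,0,0,0,0,1]],
])

```text
t: 10.4
eef_pos: [0.4857, -0.401, 0.2013]
tcp_rot: [0.002, -3.136, -0.009]
contact_force: [-0.4, 1.3, -1.5]
gripper_width: 0.0293
grip_force: 35.0
```

>>> send_rows([
  [[0,0,1,0,0,0,1],[0,0,1,0,0,0,1],[0,0,0.7,0,0,0,1],[0,0,0.3,0,0,0,1],[0,0,0,0,0,0,1],[0,0,0,0,0,0,1],[0,0,0,0,0,0,1],[0,0,0,0,0,0,1],[0,0,0,0,0,0,1],[0,0,0,0,0,0,1]],
])

```text
t: 11.23
eef_pos: [0.4882, -0.4025, 0.1324]
tcp_rot: [-0.002, 3.14, -0.002]
contact_force: [-0.3, 0.8, -0.8]
gripper_width: 0.0295
grip_force: 35.0
```

Run:
```python
from h import *
from workcell import status,capture
s=status.get_state(); print(np.round(s["eef_pos"],4),np.round(s["contact_force"],2),np.round(s["qpos"],2))
a,_=capture("scene"); b,_=capture("top")
cv2.imwrite("pics/pre.png",np.hstack([cv2.resize(a[260:400,320:480],(400,350),interpolation=2),cv2.resize(b[140:280,360:520],(400,350),interpolation=2)]))
```

```text
[ 0.4882 -0.4025  0.1324] [-0.3   0.75 -0.81] [-0.81  0.34  1.61  0.    1.19 -2.39]
```

View pics/pre.png

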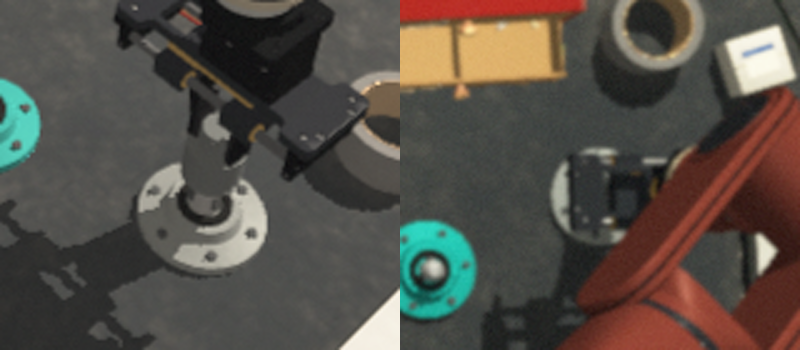

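The cap looks aligned over the stud, with its rim at about (212,190) above the seal ring. I'll lower it slowly over the cone.

>>> send_rows([
  [[0,0,0.1,0,0,0,1],[0,0,0.1,0,0,0,1],[0,0,0.1,0,0,0,1],[0,0,0.1,0,0,0,1],[0,0,0.1,0,0,0,1],[0,0,0.1,0,0,0,1],[0,0,0.1,0,0,0,1],[0,0,0.1,0,0,0,1],[0,0,0,0,0,0,1],[0,0,0,0,0,0,1]],
])

```text
t: 12.17
eef_pos: [0.4877, -0.4021, 0.1111]
tcp_rot: [0.002, -3.142, -0.0]
contact_force: [0.2, -0.2, -0.4]
gripper_width: 0.0291
grip_force: 35.0
```

>>> send_rows([
  [[0,0,0.1,0,0,0,1],[0,0,0.1,0,0,0,1],[0,0,0.08,0,0,0,1],[0,0,0,0,0,0,1],[0,0,0,0,0,0,1],[0,0,0,0,0,0,1],[0,0,0,0,0,0,1],[0,0,0,0,0,0,1],[0,0,0,0,0,0,1],[0,0,0,0,0,0,1]],
])

```text
t: 13.0
eef_pos: [0.4884, -0.4029, 0.1054]
tcp_rot: [-0.002, 3.14, -0.003]
contact_force: [1.1, -2.7, 4.7]
gripper_width: 0.029
grip_force: 35.0
```

The catches are being felt (4.7 N), with a small side force in -y. I'll trim y slightly and press on.

>>> send_rows([
  [[0,-0.03,0.06,0,0,0,1],[0,0,0.06,0,0,0,1],[0,0,0.06,0,0,0,1],[0,0,0.06,0,0,0,1],[0,0,0,0,0,0,1],[0,0,0,0,0,0,1],[0,0,0,0,0,0,1],[0,0,0,0,0,0,1],[0,0,0,0,0,0,1],[0,0,0,0,0,0,1]],
])

```text
t: 13.83
eef_pos: [0.4878, -0.4029, 0.0983]
tcp_rot: [-0.002, 3.141, -0.0]
contact_force: [0.8, -0.8, 3.2]
gripper_width: 0.0293
grip_force: 35.0
```

>>> send_rows([
  [[0,0,0.06,0,0,0,1],[0,0,0.06,0,0,0,1],[0,0,0.06,0,0,0,1],[0,0,0,0,0,0,1],[0,0,0,0,0,0,1],[0,0,0,0,0,0,1],[0,0,0,0,0,0,1],[0,0,0,0,0,0,1],[0,0,0,0,0,0,1],[0,0,0,0,0,0,1]],
])

```text
t: 14.67
eef_pos: [0.4877, -0.4026, 0.0938]
tcp_rot: [0.003, -3.141, -0.0]
contact_force: [0.8, 0.7, 2.8]
gripper_width: 0.0294
grip_force: 35.0
```

>>> send_rows([
  [[0,0,0.06,0,0,0,1],[0,0,0.06,0,0,0,1],[0,0,0.06,0,0,0,1],[0,0,0,0,0,0,1],[0,0,0,0,0,0,1],[0,0,0,0,0,0,1],[0,0,0,0,0,0,1],[0,0,0,0,0,0,1],[0,0,0,0,0,0,1],[0,0,0,0,0,0,1]],
])

```text
t: 15.5
eef_pos: [0.4879, -0.4027, 0.0902]
tcp_rot: [-0.003, 3.141, 0.0]
contact_force: [-0.4, 2.7, 8.6]
gripper_width: 0.0293
grip_force: 35.0
```

>>> send_rows([
  [[0,-0.03,0.04,0,0,0,1],[0,0,0.04,0,0,0,1],[0,0,0,0,0,0,1],[0,0,0,0,0,0,1],[0,0,0,0,0,0,1],[0,0,0,0,0,0,1],[0,0,0,0,0,0,1],[0,0,0,0,0,0,1],[0,0,0,0,0,0,1],[0,0,0,0,0,0,1]],
])

```text
t: 16.33
eef_pos: [0.4881, -0.4029, 0.0901]
tcp_rot: [-0.003, 3.141, 0.002]
contact_force: [-4.0, 8.6, 20.2]
gripper_width: 0.0288
grip_force: 35.0
```

The arm has stopped at 0.0901 with force rising to 20 N, so the rim is hard down. I'll relieve the sideways load and hold.

>>> send_rows([
  [[0.02,0.05,0.02,0,0,0,1],[0,0,0,0,0,0,1],[0,0,0,0,0,0,1],[0,0,0,0,0,0,1],[0,0,0,0,0,0,1],[0,0,0,0,0,0,1],[0,0,0,0,0,0,1],[0,0,0,0,0,0,1],[0,0,0,0,0,0,1],[0,0,0,0,0,0,1]],
])

```text
t: 17.17
eef_pos: [0.488, -0.4027, 0.09]
tcp_rot: [-0.003, 3.14, -0.002]
contact_force: [-4.1, 5.5, 19.6]
gripper_width: 0.0292
grip_force: 35.0
```

Run:
```python
from h import *
from workcell import status,capture
a,_=capture("scene");s=status.get_state(); print(np.round(s["eef_pos"],4),np.round(s["contact_force"],2),s["grip_force"],np.round(s["tcp_rot"],3))
cv2.imwrite("pics/fin.png",np.hstack([cv2.resize(a[270:390,340:470],(400,370),interpolation=2),cv2.resize(a[130:250,180:360],(400,370),interpolation=2)]))
```

```text
[ 0.488  -0.4027  0.09  ] [-3.33  5.36 20.22] 35.023056864738464 [-3.00e-03  3.14e+00 -2.00e-03]
```

View pics/fin.png

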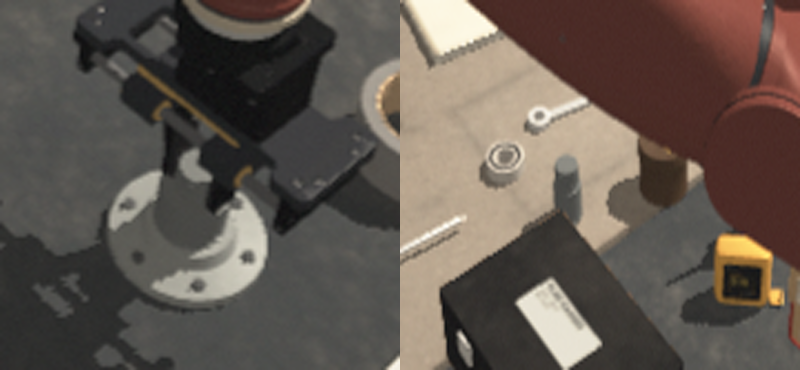

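The left panel shows the cap seated on the boss, with the seal no longer visible at (195,245). The right panel shows the narrow cap, bearing and tape undisturbed. One firmer press will confirm the hard stop.

>>> send_rows([
  [[0.02,0.02,0.03,0,0,0,1],[0,0,0.02,0,0,0,1],[0,0,0,0,0,0,1],[0,0,0,0,0,0,1],[0,0,0,0,0,0,1],[0,0,0,0,0,0,1],[0,0,0,0,0,0,1],[0,0,0,0,0,0,1],[0,0,0,0,0,0,1],[0,0,0,0,0,0,1]],
])

```text
t: 18.05
eef_pos: [0.488, -0.4026, 0.09]
tcp_rot: [-0.003, 3.139, -0.003]
contact_force: [-3.8, 6.6, 26.0]
gripper_width: 0.0293
grip_force: 35.0
```

The position held at 0.0900 while the force rose to 26 N. That is the hard stop, and it agrees with rim height = 0.0900 − 0.0662 ≈ 0.024 m. I'm handing in.

```bash
python3 -c "from workcell import job_done; print(job_done())"
```

```text
the job is handed in; nothing more can be done
None
```

The wider cap is pushed past the catches and hard down on the grey hub, still gripped at 35 N and pressed with about 26 N; the job was handed in at about 18 s, with the narrower cap, bearing and tape measure left where they were.

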